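# Clamp the long avionics module in the spring fixture and pull-test it

## Task

Take the long module with the thin feet out of its storage bay and clamp it in the spring fixture, lying flat on its base: hold the spring gate open with the module itself while you let it down, then let the gate close over its foot so that it lies on the deck fully home against the fixed end, with both feet caught under the lips. Once it is home, tug it straight up until it is stopped by the lips, and pull on them with about 10 N for half a second to prove that it is held, without wrenching it, and leave it down on the deck, let go. Leave the shorter module, the bottle and the screwdriver as they are.

Things in the scene. Friction and masses are not known exactly. Their poses are not given: they have to be found in the camera images.
- module_center (a point): Centre, 22 mm above the underside, of the long module: aluminium case 140 (its x) x 50 (y) x 44 mm high (z up) on a base plate 164 x 50 x 8, so a foot 12 long and 8 high sticks out at the bottom of each end. 0.3 to 0.52 kg; ends alike, either way round will do. It starts flat in its bay, -x end about 60 mm out from the cover, middle under the cover: take that end across the 50 mm width.
- bay_long: Fixed grey plastic bay of the long module, 86 wide, 71 mm high, open at its -x end. Origin on the bench below the module's place; x points into the bay. Floor 14 mm above the bench from x = -35; cover (underside 66, top 71) and side walls from x = -25 to 110 mm; inner width 74. A module drawn out 125 mm along -x is clear of it and can be set down on the bench, to be regrasped by its middle.
- seat (a point): Home point of the fixed spring fixture: on its deck, 12 mm above the bench, under the centre of a module that is home. x runs from the fixed end to the gate, z up. End stop face at x = -82 mm. Guide walls 24 high, 6 thick, inner faces y = +-27.5, at x = -96 to -32 and 50 to 102 mm; between these the sides are open for fingers, so hold the module by its middle. Fixture spans x = -98 to 164.
- keeper: Fixed steel lip over the end stop, 22 x 52 x 10 mm. Axes as the seat, origin on the bench below it. Lip tip at x = -72, underside 12 mm above the deck, top 22: a module comes down past it only 10 to 26 mm gatewards of home, then moves to -x, foot under it, to the stop. Tugged up, it rises 4 mm, then loads this lip and the gate's about equally. Over 25 N on this lip is wrenching.
- gate (a joint): Travel of the spring gate (m): 0 shut, up to 0.042 open, pushed along the seat's +x. The spring shuts it with 1.95 N at 0, rising 0.13 N per mm. With a module home it rests on the module's case at about 0.004; its rubbing can hold a light module a few mm up, so press the module down to the deck before letting go.
- gate_lip (a point): Middle of the gate's steel lip face, which faces the fixed end; at x = 66 mm from the seat when shut. 48 wide, from 12 to 40 mm above the deck (this point 26). A foot of the module pushed at this face 12 to 40 mm above the deck opens the gate. The gate is hollow below the lip, 26 mm deep: once the module is down on the deck, the gate shuts over its foot.
- spare_center (a point): Centre of the shorter module, a plain aluminium case 110 x 50 x 44 mm without feet, in a second bay of the same shape; to be left alone.
- bay_short: The second bay, same shape and axes as the first, holding the shorter module.
- bottle_center (a point): Centre of a white plastic bottle, 46 mm across and 150 mm high, standing on the bench; to be left alone.
- driver: Screwdriver, 170 mm long, lying on the bench along its x axis, about 30 mm thick at the handle; to be left alone.
Not all that is in view belongs to the job. Leave any red or yellow look-alike of the part that bears module_center alone.

How it is judged (in metres and radians):
On the way, in this order (a step that is already met when the one before it is completed fails the run):
1. the module, over the fixture, holds the gate open (pushed back more than 22 mm) (value of joint gate above 0.022 m and contact force between module and gate above 2 N and y of module_center in the frame of seat between -0.006 and 0.006 m and angle between module_center's own z axis and vertical below 0.2 rad), for 0.1 s.
2. the module is down on the deck, home against the fixed end, and the gate has closed over its foot (x of module_center in the frame of seat between -0.003 and 0.003 m and y of module_center in the frame of seat between -0.004 and 0.004 m and z of module_center in the frame of seat between 0.02 and 0.024 m and angle between the x axis of module_center and the x axis of seat, either way round below 0.05 rad and angle between module_center's own z axis and vertical below 0.05 rad and value of joint gate below 0.008 m), for 0.2 s.
3. the module is tugged upwards against the lips (at least 1.5 N on the fixed lip, raised 2.5 to 6 mm) (contact force between module and keeper above 1.5 N and z of module_center in the frame of seat between 0.0245 and 0.028 m and value of joint gate below 0.008 m), for 0.2 s.
At the end, for the whole second after the job is handed in: The long module lies at rest and let go on the fixture's deck (within 2 mm in height), home against the fixed end (within 3 mm along the fixture, 4 mm across, about 3 degrees), with the gate closed over its foot (travel between 1 and 8 mm) (all of step 2 and value of joint gate above 0.001 m and linear speed of module below 0.01 m/s); the robot touches nothing.
It fails at once if the shorter module is moved more than 20 mm (distance of spare_center from where it was at the start of the episode above 0.02 m).
It fails at once if the bottle is moved more than 30 mm or tipped (distance of bottle_center from where it was at the start of the episode above 0.03 m or angle between bottle_center's own z axis and vertical above 0.5 rad).
It fails at once if the screwdriver is moved more than 30 mm (distance of driver from where it was at the start of the episode above 0.03 m).
It fails at once if the fixed lip is wrenched with more than 25 N (contact force between module and keeper above 25 N).
It also fails if it takes over 72 s, if anything falls off the work surface, if the arm or the gripper's body presses on something with over 40 N, if the wrist force passes 120 N, or if a joint passes its speed limit or range.

## Robot

A 6-joint arm with a two-finger parallel gripper is mounted at the origin on the work surface. World frame = base frame: x ahead of the robot, y to its left, z up, the work surface at z = 0. Lengths are in m, angles in degrees, forces in N, time in s.
With the tool pointing down it reaches from about 0.25 to 0.725 m from the base axis. Payload 9.7 kg.
Tool frame: the origin (TCP) lies at the very end of the fingers, on their centre line; the grasp point (between the pads) lies 19 mm behind it; y points along the fingers, x is the direction in which the jaws open and shut, and the axes are right-handed (so a half turn about y gives the same grasp; the last joint's range is limited). The gripper opens to 85 mm and grips with 20 to 120 N. Pads are 22 mm wide; open, the fingers measure 114 mm over their backs; the gripper's body (76 mm by 85 mm) begins 54 mm behind the grasp point. The pads swing forward as they close: fully open they stand 13 mm farther back than shut.
Start: joints at [-65.145, 4.979, 10.078, 95.1, 0, 90], TCP at [0.231, -0.499, 0.199] pointing down, gripper open.
Joint ranges: [-179.16, 179.16], [-48.56, 103.87], [-65.8, 70.77], [-126.05, 130.52], [-82.76, 87.17], [-180, 180]. Speed limits (degrees/s): [127.2, 127.2, 147.25, 180, 180, 180].

## Interface

Orientations are given as [roll, pitch, yaw] about the fixed x, y, z axes, in that order (R = Rz(yaw) Ry(pitch) Rx(roll)).
In Python, from workcell import bot gives the robot as it stands.
- The arm moves only by the shell command python3 -m jog 'ROWS' [FORCE]. ROWS is JSON, a list of rows, each a list of 7 numbers: the closure, from 0 (fully open) to 1 (shut), then the shift along the world's x, y, z in units of 25 mm (1.0 is 25 mm), then the turn, a rotation vector about the world's x, y, z in units of 5 degrees (1.0 is 5 degrees). A call has 1 to 5 rows; each row is the pose to reach, as a shift and turn from the pose commanded when the call began; what a row does not reach only later rows make up. A row lasts 1/10 s, in which the tool goes at most 50 mm and 8.59 degrees, less where a joint would pass 70% of its speed; a pose out of reach is approached as far as the arm can. A call with a gripper value outside its range is refused whole. The fingers move at their own pace and stop on an object; FORCE is the grip in N (left out, the last holds). Time passes only in rows, so rows that repeat a pose let the fingers close. It gives the time, the measured TCP pose, the force and the opening at its end, in the units of the state.
- bot.get_obs(): the state, without advancing time (a new reading comes with each control period).
- bot.camera(name): name is "scene" or "top" or "wrist"; returns (picture, depth): 420x560x3 uint8, red, green, blue; 420x560 float32, m along the optical axis (not along the pixel's ray), 0 where there is no reading.
- bot.camera_model(name): a dict with "fx", "fy", "cx", "cy" (pixels), "rvec" (rotation vector, rad) and "tvec" (3), from world to camera coordinates, as OpenCV has them; the wrist camera has in their place "tool_from_camera" (4x4, takes a point from camera to tool coordinates, whose origin is the TCP and whose axes are the tool frame's). Camera axes: x right, y down, z forward; pixel columns grow to the right and rows downward; lengths in m; the calibration is good to about 2 mm. A picture is of the moment at which its call begins: read the wrist's pose just before it. camera_model takes no time and is no camera call.
- bot.job_done(): hands the job in, once; it reports no verdict.
Trained networks look in the newest picture that a camera, given by its name, has taken for a name from the list of things; names that differ only in an ending like _2 or _b are one class to them, and where a whole thing is asked for, a point or a joint stands for the part that bears it (a point fixed in the world has none). Each returns a list of dicts, best first, with "conf" (0 to 1); they miss things now and then, are a little off and sometimes report something else, mostly with a low value. They report only what shows in the picture. A call takes as long as a camera call. They do not tell look-alikes from the thing itself.
- bot.regions_of(camera, label): "pixels" (420x560 bool, what is visible of it) and "point" ([row, column] in pixels, amid what is visible of it).
The state is a dict: "time": time; "q": joint angles; "qd": joint speeds; "joint_efforts": joint torques, N m; "ee_pos": TCP position; "tcp_rot": TCP orientation; "wrist_force": force on the tool from outside, world axes, zero at the start; "torque": the same for the moment, N m; "opening": finger opening in m.
Only numpy, scipy, OpenCV 4.12 (cv2) and the standard library are available. Lean on these libraries where they do the work, as an engineer would, in place of code of your own. Each camera call takes 0.05 s, during which the arm holds its last target. There are 200 camera calls.

## Working session

There is one attempt and no reset: what is moved stays moved. The work goes in short steps, Python scripts to look and compute and a shell command to move; the robot and the scene stay as the last step left them, time stands still between calls to the robot, and variables do not carry over. Pictures are saved under pics/ and viewed, about 8 in all and at most 12, crops included, and the job is handed in when it is done.

```bash
ls; mkdir -p pics
cat > h.py <<'E'
import numpy as np, cv2, json
from scipy.spatial.transform import Rotation as Ro
from workcell import bot
def shot(cam,name=None):
    o=bot.get_obs(); p,d=bot.camera(cam)
    if name: cv2.imwrite('pics/'+name,p[:,:,::-1])
    return o,p,d
def cloud(cam,d,o):
    m=bot.camera_model(cam); v,u=np.mgrid[:420,:560]
    P=np.dstack([(u-m['cx'])/m['fx']*d,(v-m['cy'])/m['fy']*d,d])
    if cam=='wrist':
        T=np.array(m['tool_from_camera']); P=P@T[:3,:3].T+T[:3,3]
        R=Ro.from_euler('xyz',o['tcp_rot'],degrees=True).as_matrix()
        return P@R.T+np.array(o['ee_pos'])
    R=cv2.Rodrigues(np.array(m['rvec'],float))[0]
    return (P-np.array(m['tvec']).ravel())@R
E
python3 - <<'E'
from h import *
print(bot.get_obs())
for c in ['scene','top']:
    o,p,d=shot(c,c+'1.png'); W=cloud(c,d,o); np.save(c+'W.npy',W); print(bot.camera_model(c))
    for l in ['module_center','bay_long','keeper','gate_lip','bay_short','spare_center','bottle_center','driver']:
        for r in bot.regions_of(c,l)[:3]:
            q=r['pixels']&(d>0); 
            if q.sum()>5: print(c,l,round(r['conf'],2),r['point'],q.sum(),np.median(W[q],0).round(3),np.percentile(W[q],3,axis=0).round(3),np.percentile(W[q],97,axis=0).round(3))
E
```

```text
pics
{'time': 0.0, 'q': array([-6.51450762e+01,  5.01063319e+00,  1.00334280e+01,  9.50988486e+01,
       -4.61497219e-04,  8.99992539e+01]), 'qd': array([ 0.02537171, -0.0571775 , -0.02313282,  0.00502549,  0.02211337,
        0.05772608]), 'joint_efforts': array([-6.40311155e-04, -5.20396614e+01,  4.64791739e+01,  1.66969781e-02,
       -6.81070287e-05,  1.18246302e-05]), 'ee_pos': array([ 0.23105975, -0.49880889,  0.19827838]), 'tcp_rot': array([-9.00004605e+01,  7.60537640e-02, -6.51443301e+01]), 'wrist_force': array([-0.27713452,  1.37137921, -0.21175588]), 'torque': array([ 0.01420321,  0.0349583 , -0.01543103]), 'opening': 0.08533212623654139}
{'fx': 410.23888655055714, 'fy': 410.23888655055714, 'cx': 279.87971917280504, 'cy': 203.99932719325116, 'rvec': array([ 2.43030671,  0.6455515 , -0.21356194]), 'tvec': array([-0.46492307, -0.25028394,  1.4351666 ])}
scene module_center 0.87 [312.2, 149.8] 1250 [ 0.467 -0.501  0.044] [ 0.389 -0.535  0.007] [ 0.522 -0.463  0.048]
scene module_center 0.81 [258.9, 242.7] 454 [ 0.585 -0.284  0.057] [ 0.558 -0.302  0.018] [ 0.609 -0.251  0.06
[... 1727 characters left out ...]
63 [224.5, 125.9] 194 [0.557 0.268 0.035] [0.546 0.243 0.024] [0.57  0.292 0.038]
top gate_lip 0.72 [158.8, 128.6] 310 [0.723 0.255 0.052] [0.707 0.235 0.036] [0.742 0.28  0.056]
top bay_short 0.61 [183.9, 235.6] 2039 [ 0.646 -0.007  0.071] [ 0.582 -0.048  0.014] [0.714 0.04  0.074]
top spare_center 0.47 [215.2, 228.5] 216 [0.572 0.005 0.058] [ 0.561 -0.018  0.039] [0.585 0.029 0.062]
top bottle_center 0.81 [163.7, 285.6] 412 [ 0.685 -0.139  0.098] [ 0.673 -0.16   0.008] [ 0.704 -0.119  0.151]
top bottle_center 0.3 [214.2, 225.6] 206 [0.572 0.005 0.058] [ 0.561 -0.018  0.034] [0.584 0.029 0.061]
top driver 0.55 [180.9, 178.9] 428 [0.674 0.135 0.021] [ 0.623  0.121 -0.   ] [0.764 0.152 0.028]
```

View pics/top1.png

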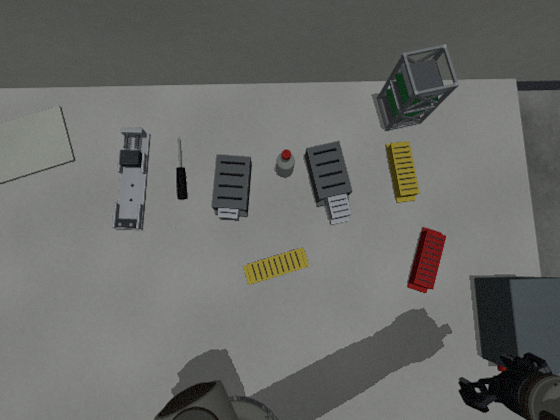

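View pics/scene1.png

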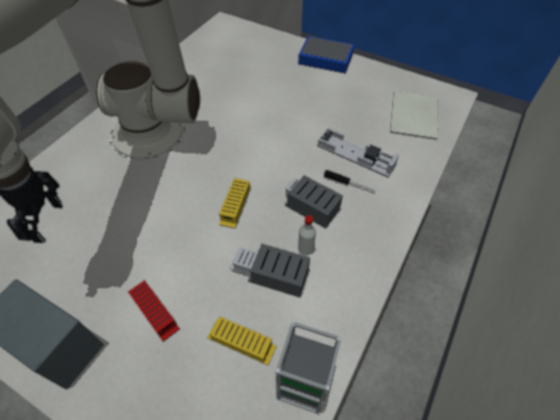

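Run:
```python
from h import *
W=np.vstack([np.load('topW.npy').reshape(-1,3),np.load('sceneW.npy').reshape(-1,3)])
Wt=np.load('topW.npy').reshape(-1,3)
def rect(name,A,x,y,z):
    m=(A[:,0]>x[0])&(A[:,0]<x[1])&(A[:,1]>y[0])&(A[:,1]<y[1])&(A[:,2]>z[0])&(A[:,2]<z[1])
    Q=A[m]; print(name,m.sum(),cv2.minAreaRect((Q[:,:2]*1000).astype(np.float32)),np.median(Q[:,2]).round(4))
for n,A in (('top',Wt),('sc',np.load('sceneW.npy').reshape(-1,3))):
    rect(n+' bay',A,(.57,.78),(-.33,-.18),(.066,.078))
    rect(n+' mod',A,(.52,.64),(-.33,-.22),(.052,.0635))
    rect(n+' fixture',A,(.5,.86),(.2,.32),(.006,.07))
    rect(n+' walls',A,(.5,.86),(.2,.32),(.033,.0395))
    rect(n+' keeper',A,(.545,.572),(.235,.3),(.032,.039))
    rect(n+' gate',A,(.69,.76),(.225,.3),(.048,.06))
    rect(n+' bays',A,(.55,.76),(-.07,.06),(.066,.078))
```

```text
top bay 1792 ((676.3493041992188, -250.03207397460938), (135.79660034179688, 86.73162078857422), 11.315499305725098) 0.071
top mod 444 ((584.034423828125, -267.3672790527344), (55.52946472167969, 83.89408874511719), 10.719758033752441) 0.0582
top fixture 2875 ((656.5424194335938, 266.78350830078125), (298.1910400390625, 110.5597915649414), 4.333584308624268) 0.015
top walls 391 ((673.8489990234375, 262.46282958984375), (68.94344329833984, 256.6892395019531), 87.2901611328125) 0.0361
top keeper 206 ((557.9447021484375, 266.87847900390625), (25.42367172241211, 63.795082092285156), 0.22093449532985687) 0.0352
top gate 279 ((733.5383911132812, 258.3681640625), (48.392154693603516, 54.47407531738281), 86.12801361083984) 0.0523
top bays 1826 ((651.619873046875, -3.1016693115234375), (86.94963836669922, 135.96218872070312), 84.41632843017578) 0.0713
sc bay 1625 ((677.6357421875, -249.8478546142578), (135.38812255859375, 88.89618682861328), 11.42045783996582) 0.0711
sc mod 349 ((596.4685668945312, -277.3377380371094), (71.93547821044922, 64.76079559326172), 10.667342185974121) 0.058
sc fixture 1555 ((683.0304565429688, 267.76776123046875), (87.31999206542969, 351.7834777832031), 87.36454010009766) 0.0159
sc walls 179 ((676.0546875, 261.09326171875), (69.77266693115234, 260.5858459472656), 86.5931396484375) 0.0355
sc keeper 77 ((559.1021728515625, 267.5588684082031), (63.522735595703125, 22.761568069458008), 85.02254486083984) 0.0348
sc gate 138 ((730.8052368164062, 258.5880432128906), (46.56491470336914, 53.93556213378906), 0.34457507729530334) 0.0518
sc bays 1140 ((652.5575561523438, -2.677715301513672), (90.36238861083984, 136.10655212402344), 84.40603637695312) 0.0711
```

The top view shows the grey module in its bay at about pixel (340,208). The fixture is around (130,180), with the keeper at (126,224) and the gate at (129,158). The red and yellow parts are decoys, and the scene view agrees.

Estimates:
- **Seat:** about (0.642, 0.2635), yaw about -2.9°.
- **Bay origin:** about (0.635, -0.258), yaw 11.3°.

Moving above the exposed module end now.

```bash
python3 -m jog '[[0,1.6,1.1,0,0,0,-0.5],[0,3.2,2.1,0,0,0,-1.2],[0,4.8,3.1,0,0,0,-2],[0,6.4,4.1,0,0,0,-2.7],[0,8,5.2,0,0,0,-2.7]]' 60
python3 -m jog '[[0,1.6,1.0,0,0,0,0],[0,3.2,2,0,0,0,0],[0,4.8,3,0,0,0,0],[0,6.2,4.0,0,0,0,0],[0,6.2,4.0,0,0,0,0]]'
python3 - <<'E'
from h import *
o=bot.get_obs(); print(o['time'],o['q'].round(1),o['ee_pos'].round(4),o['tcp_rot'].round(2))
E
```

```text
time: 1.4
ee_pos: [0.4326, -0.368, 0.1991]
tcp_rot: [-90.0, -0.0, -78.8]
wrist_force: [0.7, -1.0, -0.1]
opening: 0.0855
time: 1.9
ee_pos: [0.5895, -0.2656, 0.1974]
tcp_rot: [-90.0, 0.1, -78.4]
wrist_force: [-0.4, -1.1, -0.2]
opening: 0.0855
1.9 [-2.430e+01  1.910e+01  2.640e+01  9.740e+01  1.000e-01  1.441e+02] [ 0.5895 -0.2656  0.1974] [-9.003e+01  9.000e-02 -7.838e+01]
```

Run:
```python
from h import *
o,p,d=shot('wrist','w1.png'); W=cloud('wrist',d,o); A=W.reshape(-1,3)[d.ravel()>0]
for n,z in (('mod',(.053,.063)),('cover',(.066,.076))):
    Q=A[(A[:,2]>z[0])&(A[:,2]<z[1])&(abs(A[:,0]-.63)<.15)&(abs(A[:,1]+.26)<.1)]
    print(n,len(Q),cv2.minAreaRect((Q[:,:2]*1000).astype(np.float32)) if len(Q) else 0, np.median(Q,0))
```

```text
mod 2692 ((641.591064453125, -235.03732299804688), (197.79554748535156, 65.92973327636719), 35.676109313964844) [ 0.58946152 -0.27246337  0.05887107]
cover 16439 ((675.8318481445312, -228.79623413085938), (134.18960571289062, 128.8097381591797), 11.611564636230469) [ 0.68651309 -0.24853556  0.07196485]
```

View pics/w1.png

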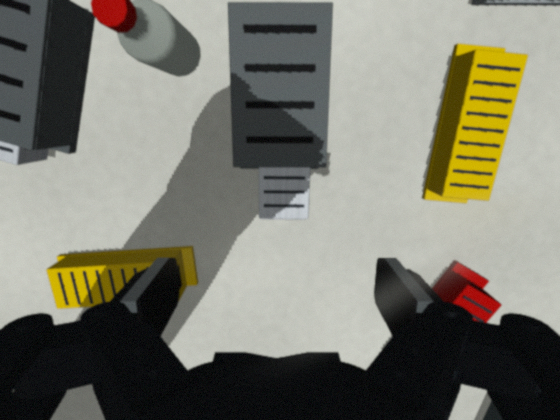

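The module end shows at columns 260–308, rows 167–216, between the cover edge above it and the fingers below.

```bash
cat >> h.py <<'E'
def local(A,org,yaw):
    c,s=np.cos(np.radians(yaw)),np.sin(np.radians(yaw)); B=A-np.array([*org,0]); return np.c_[B[:,0]*c+B[:,1]*s,-B[:,0]*s+B[:,1]*c,B[:,2]]
E
python3 - <<'E'
from h import *
o,p,d=shot('wrist'); W=cloud('wrist',d,o)
Q=W[160:225,245:325].reshape(-1,3); Q=Q[(Q[:,2]>.053)&(Q[:,2]<.0635)]
L=local(Q,(.6353,-.2583),11.4)
e=L[L[:,0]<-32]
print(len(L),cv2.minAreaRect((e[:,:2]*1000).astype(np.float32)),np.percentile(e,[1,99],axis=0).round(4))
E
```

```text
Traceback (most recent call last):
IndexError: index -1 is out of bounds for axis 0 with size 0
```

Units slip (metres, not mm); fixing.

Run:
```python
from h import *
o,p,d=shot('wrist'); W=cloud('wrist',d,o)
Q=W[160:225,245:325].reshape(-1,3); Q=Q[(Q[:,2]>.053)&(Q[:,2]<.0635)]
L=local(Q,(.6353,-.2583),11.4)
e=L[L[:,0]<-.028]
print(len(L),cv2.minAreaRect((e[:,:2]*1000).astype(np.float32)),np.percentile(e,[1,99],axis=0).round(4),o['ee_pos'],o['tcp_rot'])
```

```text
2630 ((-51.653533935546875, -5.181386947631836), (46.89240646362305, 50.020816802978516), 0.05696003511548042) [[-0.0747 -0.0297  0.057 ]
 [-0.0285  0.0191  0.0607]] [ 0.58663733 -0.26828401  0.19828016] [-9.00607817e+01  3.01483507e-02 -7.85377830e+01]
```

```bash
python3 -m jog '[[0,-0.05,-0.2,-1.8,0,0,0],[0,-0.05,-0.2,-3.5,0,0,0],[0,-0.05,-0.2,-5,0,0,0],[0,-0.05,-0.2,-6.2,0,0,0],[0,-0.05,-0.2,-6.9,0,0,0]]' 80
python3 -m jog '[[0.3,0,0,0,0,0,0],[1,0,0,0,0,0,0],[1,0,0,0,0,0,0],[1,0,0,0,0,0,0],[1,0,0,0,0,0,0]]' 80
python3 -m jog '[[1,0,0,0,0,0,0],[1,0,0,0.04,0,0,0],[1,0,0,0.08,0,0,0]]'
```

```text
time: 2.55
ee_pos: [0.5824, -0.2748, 0.024]
tcp_rot: [-90.1, 0.1, -78.8]
wrist_force: [0.8, -0.5, 0.6]
opening: 0.0855
time: 3.05
ee_pos: [0.5854, -0.2744, 0.0276]
tcp_rot: [-89.9, -0.1, -78.6]
wrist_force: [0.2, 0.8, 0.8]
opening: 0.0125
time: 3.35
ee_pos: [0.585, -0.274, 0.0286]
tcp_rot: [-90.0, 0.0, -78.6]
wrist_force: [-0.1, -0.6, 0.1]
opening: -0.0007
```

The fingers closed on nothing, so I'm looking.

Run:
```python
from h import *
o,p,d=shot('wrist','w2.png'); W=cloud('wrist',d,o)
for r in range(150,420,30): print(r,[(W[r,c]*1000).round().astype(int).tolist() for c in (240,284,320)])
```

```text
150 [[637, -249, 72], [640, -266, 73], [643, -280, 72]]
180 [[625, -251, 72], [628, -268, 72], [631, -283, 72]]
210 [[612, -253, 70], [616, -271, 72], [619, -286, 71]]
240 [[594, -255, 58], [598, -275, 58], [601, -292, 59]]
270 [[579, -257, 59], [598, -274, 90], [586, -295, 59]]
300 [[596, -260, 114], [597, -274, 111], [601, -285, 114]]
330 [[601, -262, 134], [585, -277, 109], [606, -281, 136]]
360 [[601, -263, 145], [597, -273, 137], [605, -279, 146]]
390 [[605, -263, 156], [598, -273, 147], [607, -277, 156]]
```

View pics/w2.png

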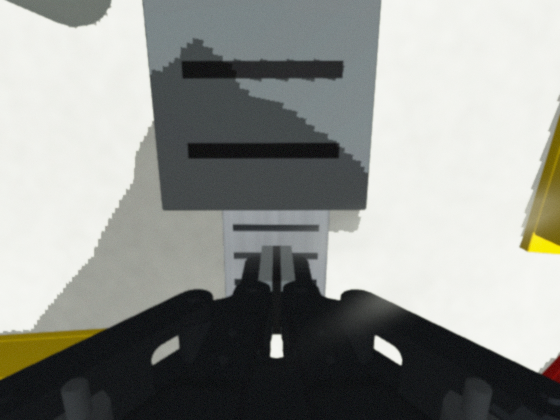

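Run:
```python
from h import *
o,p,d=shot('wrist'); W=cloud('wrist',d,o); m=bot.camera_model('wrist')
T=np.array(m['tool_from_camera']); print(T.round(3),m['fx'],m['cx'],m['cy'],o['ee_pos'],o['q'].round(1),o['opening'])
for tp in ([0,0,0],[0,-.019,0],[0,-.1,0]):
    c=np.linalg.inv(T)@np.array([*tp,1]); print(tp,c.round(3),c[:2]/c[2]*m['fx']+[m['cx'],m['cy']])
for r in range(236,300,6): print(r,[(W[r,c]*1000).round().astype(int).tolist() for c in (230,250,266,284,300,315)])
o,p,d=shot('top'); Q=cloud('top',d,o).reshape(-1,3)
L=local(Q,(.6353,-.2583),11.4); e=L[(abs(L[:,1])<.05)&(L[:,0]>-.25)&(L[:,0]<-.028)&(L[:,2]>.01)]
for a in np.arange(-.11,-.03,.01):
    s=e[(e[:,0]>a)&(e[:,0]<=a+.01)]; print(round(a,2),len(s), np.percentile(s[:,2],[5,50,95]).round(3) if len(s) else '')
```

```text
[[ 1.     0.    -0.    -0.   ]
 [ 0.    -0.263  0.965 -0.176]
 [ 0.    -0.965 -0.263  0.068]
 [ 0.     0.     0.     1.   ]] 328.65780878331617 276.19777622351717 207.12079191906759 [ 0.58503932 -0.27403933  0.02878243] [-25.1  18.1   6.5  78.4  -0.  143.5] 0.00012432475470775743
[0, 0, 0] [0.    0.02  0.187 1.   ] [276.29891369 241.52606551]
[0, -0.019, 0] [0.    0.025 0.169 1.   ] [276.30526631 254.96440579]
[0, -0.1, 0] [0.    0.046 0.091 1.   ] [276.36107553 373.02322597]
236 [[595, -250, 58], [596, -259, 58], [598, -266, 58], [600, -275, 59], [602, -282, 59], [603, -289, 58]]
242 [[592, -250, 59], [594, -260, 58], [596, -267, 61], [597, -275, 59], [599, -283, 59], [600, -290, 58]]
248 [[589, -251, 59], [590, -260, 58], [596, -267, 69], [598, -275, 69], [595, -284, 58], [652, -261, 204]]
254 [[586, -251, 59], [588, -261, 59], [597, -267, 76], [598, -275, 75], [592, -284, 59], [594, -291, 59]]
260 [[583, -252, 58], [591, -261, 73], [597, -267, 82], [598, -275, 81], [596, -282, 73], [591, -292, 59]]
266 [[580, -252, 59], [591, -262, 78], [596, -268, 87], [598, -274, 88], [595, -282, 79], [588, -292, 59]]
272 [[577, -253, 59], [591, -262, 84], [596, -268, 92], [598, -274, 93], [595, -282, 83], [585, -293, 59]]
278 [[573, -253, 59], [592, -262, 90], [596, -268, 97], [598, -274, 97], [595, -281, 89], [581, -294, 58]]
284 [[570, -254, 59], [598, -263, 107], [597, -268, 103], [597, -274, 100], [602, -279, 107], [579, -294, 60]]
290 [[567, -254, 59], [597, -263, 108], [598, -268, 108], [599, -274, 108], [601, -279, 109], [600, -284, 106]]
296 [[590, -257, 102], [596, -263, 110], [598, -268, 112], [598, -274, 110], [600, -279, 111], [601, -283, 112]]
-0.11 486 [0.538 0.544 0.547]
-0.1 506 [0.529 0.543 0.545]
-0.09 556 [0.529 0.541 0.545]
-0.08 567 [0.53  0.538 0.544]
-0.07 587 [0.528 0.538 0.545]
-0.06 598 [0.164 0.538 0.545]
-0.05 529 [0.187 0.538 0.545]
-0.04 468 [0.519 0.537 0.544]
```

```bash
python3 -m jog '[[1,0,0,0.5,0,0,0],[1,0,0,1.5,0,0,0],[1,0,0,2.5,0,0,0],[1,0,0,3.5,0,0,0],[1,0,0,3.5,0,0,0]]'
python3 - <<'E'
from h import *
o,p,d=shot('wrist','w3.png'); W=cloud('wrist',d,o); print(o['ee_pos'])
L=local(W.reshape(-1,3),(.6353,-.2583),11.4)
e=L[(L[:,2]>.053)&(L[:,2]<.0635)&(abs(L[:,1]+.005)<.035)&(L[:,0]<-.028)&(L[:,0]>-.12)]
print(cv2.minAreaRect((e[:,:2]*1000).astype(np.float32)))
for r in range(206,300,6): print(r,[(W[r,c]*1000).round().astype(int).tolist() for c in (250,266,284,300)])
E
```

```text
time: 4.0
ee_pos: [0.5865, -0.2748, 0.1212]
tcp_rot: [-89.7, -0.2, -78.6]
wrist_force: [-0.6, 0.5, 0.9]
opening: -0.0002
[ 0.58646105 -0.27480499  0.12117056]
((-51.61604309082031, -5.225282669067383), (50.058258056640625, 47.047218322753906), 89.95703887939453)
206 [[587, -255, 60], [590, -267, 60], [592, -280, 58], [594, -292, 59]]
212 [[583, -256, 59], [585, -267, 58], [588, -281, 59], [590, -293, 59]]
218 [[578, -256, 58], [580, -268, 58], [583, -282, 59], [585, -294, 57]]
224 [[573, -257, 59], [576, -269, 59], [579, -283, 60], [581, -294, 60]]
230 [[568, -258, 59], [571, -270, 59], [573, -284, 59], [576, -296, 60]]
236 [[564, -259, 59], [566, -271, 59], [568, -285, 58], [571, -297, 59]]
242 [[536, -260, 0], [539, -275, 1], [542, -292, 0], [546, -307, 2]]
248 [[530, -261, 0], [598, -268, 161], [599, -276, 161], [540, -308, 2]]
254 [[524, -262, 0], [597, -268, 167], [599, -275, 167], [533, -309, 1]]
260 [[593, -262, 166], [598, -268, 174], [599, -275, 173], [596, -283, 165]]
266 [[592, -262, 170], [598, -268, 181], [598, -275, 178], [597, -283, 171]]
272 [[593, -263, 178], [598, -268, 185], [599, -275, 186], [596, -282, 177]]
278 [[593, -263, 182], [597, -269, 189], [599, -275, 190], [596, -282, 182]]
284 [[599, -263, 199], [599, -268, 196], [598, -275, 192], [602, -279, 198]]
290 [[599, -263, 202], [599, -269, 200], [600, -274, 200], [602, -279, 202]]
296 [[598, -264, 204], [598, -269, 203], [599, -274, 203], [600, -279, 203]]
```

View pics/w3.png

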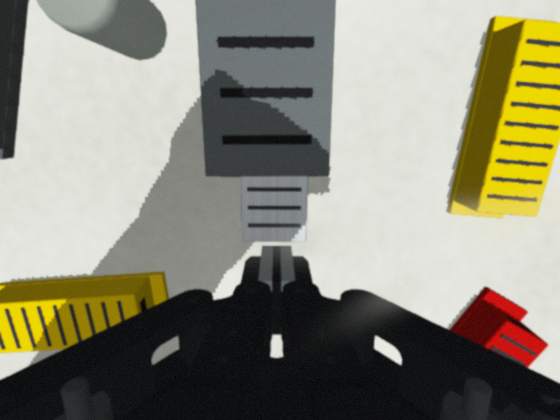

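The rendered fingertips sit about 35 mm above the reported TCP, yet the camera heights of the module and cover are right. So the fingers closed above the module. I'll measure the real tip offset, shut and open.

```bash
cat > tip.py <<'E'
from h import *
o,p,d=shot('wrist'); m=bot.camera_model('wrist'); v,u=np.mgrid[:420,:560]
T=np.array(m['tool_from_camera']); P=np.dstack([(u-m['cx'])/m['fx']*d,(v-m['cy'])/m['fy']*d,d])@T[:3,:3].T+T[:3,3]
q=(d>.02)&(P[...,1]<-.015)&(abs(P[...,2])<.02)
Q=P[q]; print(o['opening'],len(Q))
for s in (Q[Q[:,0]<0],Q[Q[:,0]>0]):
    s=s[np.argsort(-s[:,1])]; print((s[:60:6]*1000).round(1).tolist())
E
python3 tip.py
python3 -m jog '[[0,0,0,0,0,0,0],[0,0,0,0,0,0,0],[0,0,0,0,0,0,0],[0,0,0,0,0,0,0],[0,0,0,0,0,0,0]]'
python3 tip.py
```

```text
1.0235761523001384e-05 51259
[[-1.1, -36.2, 11.9], [-0.1, -37.3, 12.3], [-5.5, -37.9, 12.1], [-3.7, -38.5, 12.3], [-1.0, -38.9, 12.5], [-11.4, -39.2, 8.3], [-2.8, -39.5, 12.3], [-3.3, -39.7, 12.4], [-3.7, -40.3, 12.6], [-1.5, -40.4, 12.2]]
[[2.1, -36.5, 12.0], [0.8, -37.5, 12.4], [0.8, -37.9, 12.1], [5.7, -38.5, 12.3], [6.5, -39.0, 12.5], [10.2, -39.2, 8.3], [4.7, -39.5, 12.3], [3.8, -39.9, 12.4], [3.0, -40.0, 12.5], [5.2, -40.1, 12.5]]
time: 4.6
ee_pos: [0.5848, -0.274, 0.1157]
tcp_rot: [-90.0, 0.0, -78.6]
wrist_force: [-0.5, 0.6, -0.6]
opening: 0.0721
0.07211349831788097 48181
[[-36.5, -40.1, 5.3], [-36.1, -41.7, -2.8], [-35.9, -42.2, -1.1], [-36.1, -42.4, 3.0], [-36.1, -42.5, 9.3], [-36.1, -42.7, 1.2], [-36.5, -43.1, 1.4], [-36.0, -43.3, 0.0], [-36.2, -43.5, 3.0], [-35.8, -43.8, -5.1]]
[[36.6, -40.7, 3.7], [36.3, -41.3, -0.9], [36.4, -42.3, 0.5], [36.0, -42.5, -1.4], [36.5, -42.6, -8.7], [36.2, -42.9, 7.6], [36.3, -43.2, 5.8], [35.9, -43.3, -1.9], [36.2, -43.7, -2.2], [36.1, -44.0, 5.2]]
```

The real tips are about 37 mm behind the reported TCP when shut and about 42 mm when open, so I'll offset heights by that. Descending to a real tip height of about 25 mm.

```bash
python3 -m jog '[[0,0,0,-0.5,0,0,0],[0,0,0,-1.8,0,0,0],[0,0,0,-3.2,0,0,0],[0,0,0,-4.4,0,0,0],[0,0,0,-4.4,0,0,0]]' 80
python3 -m jog '[[0,0,0,-0.4,0,0,0],[0,0,0,-0.8,0,0,0],[1,0,0,-0.8,0,0,0],[1,0,0,-0.8,0,0,0],[1,0,0,-0.8,0,0,0]]' 80
python3 -m jog '[[1,0,0,0,0,0,0],[1,0,0,0,0,0,0]]'; python3 tip.py
```

```text
time: 5.15
ee_pos: [0.5819, -0.2726, 0.0003]
tcp_rot: [-90.4, 0.3, -78.6]
wrist_force: [-0.7, -0.8, 0.1]
opening: 0.0855
time: 5.65
ee_pos: [0.5854, -0.2743, -0.0127]
tcp_rot: [-89.9, -0.0, -78.6]
wrist_force: [-1.4, 0.9, -2.2]
opening: 0.0493
time: 5.85
ee_pos: [0.5854, -0.2743, -0.0128]
tcp_rot: [-89.9, -0.0, -78.6]
wrist_force: [-2.3, 0.4, 6.6]
opening: 0.0493
0.04932926903598586 59809
[[-142.5, -15.0, -13.4], [-59.8, -15.0, -1.8], [-111.3, -15.0, 2.7], [-137.4, -15.0, 17.5], [-116.2, -15.0, -4.7], [-143.0, -15.1, -3.5], [-71.8, -15.1, -10.4], [-92.0, -15.1, 16.0], [-63.2, -15.1, -5.2], [-86.3, -15.1, 12.7]]
[[145.7, -15.0, -19.8], [105.4, -15.0, -15.7], [128.4, -15.0, 17.7], [57.6, -15.0, -17.5], [135.1, -15.1, -2.8], [136.9, -15.1, -16.8], [124.0, -15.1, -17.4], [96.6, -15.1, -14.4], [101.3, -15.2, 10.1], [130.2, -15.2, -2.7]]
```

Gripped (49.3 mm). Drawing it out.

```bash
python3 -m jog '[[1,0,0,0.08,0,0,0],[1,-0.7,-0.14,0.1,0,0,0],[1,-1.4,-0.28,0.1,0,0,0],[1,-2.1,-0.42,0.1,0,0,0],[1,-2.8,-0.57,0.1,0,0,0]]'
python3 -m jog '[[1,-0.6,-0.12,0,0,0,0],[1,-1.2,-0.24,0,0,0,0],[1,-1.8,-0.36,0,0,0,0],[1,-2.4,-0.48,0,0,0,0],[1,-2.4,-0.48,0,0,0,0]]'
python3 - <<'E'
from h import *
o,p,d=shot('wrist','w4.png'); o,p,d=shot('wrist'); W=cloud('wrist',d,o)
print(o['ee_pos'],o['opening'],o['wrist_force'])
L=local(W.reshape(-1,3),(.6353,-.2583),11.4); L=L[(abs(L[:,1]+.005)<.02)&(L[:,2]<.1)]
for a in np.arange(-.18,0,.01):
    s=L[(L[:,0]>a)&(L[:,0]<=a+.01)]; print(round(a,2),len(s),np.percentile(s[:,2],[5,50,95]).round(4) if len(s) else '')
E
```

```text
time: 6.4
ee_pos: [0.5138, -0.2882, -0.0121]
tcp_rot: [-90.1, 0.0, -78.6]
wrist_force: [0.3, -1.0, -3.7]
opening: 0.0492
time: 6.9
ee_pos: [0.4531, -0.3006, -0.0115]
tcp_rot: [-90.0, 0.0, -78.7]
wrist_force: [-0.2, 0.1, -3.9]
opening: 0.0489
[ 0.45415615 -0.30062216 -0.01137539] 0.04931660059029517 [-0.37296866  0.36022386 -3.35711705]
-0.18 4497 [0.0594 0.0606 0.0992]
-0.17 3809 [0.0594 0.0606 0.0982]
-0.16 3356 [0.0593 0.0604 0.0616]
-0.15 3523 [0.0592 0.0602 0.0613]
-0.14 3957 [0.0592 0.0603 0.0615]
-0.13 4124 [0.0592 0.0604 0.0616]
-0.12 4601 [0.0592 0.0603 0.0616]
-0.11 4846 [0.059  0.0601 0.0612]
-0.1 5282 [0.0591 0.0604 0.0617]
-0.09 2380 [0.0589 0.0601 0.0611]
-0.08 0 
-0.07 0 
-0.06 0 
-0.05 0 
-0.04 0 
-0.03 0 
-0.02 0 
-0.01 0
```

```bash
python3 -m jog '[[1,0,0,-0.3,0,0,0],[1,0,0,-0.55,0,0,0],[1,0,0,-0.62,0,0,0],[1,0,0,-0.62,0,0,0]]'
python3 -m jog '[[0.2,0,0,0,0,0,0],[0,0,0,0,0,0,0],[0,0,0,0,0,0,0],[0,0,0,0,0,0,0],[0,0,0,0,0,0,0]]'
python3 -m jog '[[0,0,0,1.2,0,0,0],[0,0,0,2.6,0,0,0],[0,0,0,4.2,0,0,1.7],[0,0,0,4.6,0,0,3.4],[0,0,0,4.6,0,0,5.1]]'
```

```text
time: 7.4
ee_pos: [0.4554, -0.3003, -0.0268]
tcp_rot: [-90.0, -0.0, -78.6]
wrist_force: [-2.6, 1.3, 4.4]
opening: 0.049
time: 7.9
ee_pos: [0.4549, -0.3003, -0.0271]
tcp_rot: [-90.0, 0.0, -78.6]
wrist_force: [0.2, 0.5, -0.2]
opening: 0.0851
time: 8.4
ee_pos: [0.4561, -0.3011, 0.0908]
tcp_rot: [-89.9, -0.2, -52.8]
wrist_force: [-0.0, -0.1, -0.2]
opening: 0.0854
```

```bash
python3 -m jog '[[0,0.6,0.1,0.4,0,0,1.7],[0,1.2,0.2,0.8,0,0,3.4],[0,1.8,0.4,1,0,0,5.1],[0,1.8,0.4,1,0,0,6.8],[0,1.8,0.4,1,0,0,8.5]]'
python3 -m jog '[[0,0,0,0,0,0,1.7],[0,0,0,0,0,0,3.4],[0,0,0,0,0,0,5.1],[0,0,0,0,0,0,6.8],[0,0,0,0,0,0,8.5]]'
python3 -m jog '[[0,0,0,0,0,0,1.7],[0,0,0,0,0,0,3.4],[0,0,0,0,0,0,5.1],[0,0,0,0,0,0,6.8],[0,0,0,0,0,0,8.5]]'
python3 -m jog '[[0,0,0,0,0,0,1.7],[0,0,0,0,0,0,3.4],[0,0,0,0,0,0,5.1],[0,0,0,0,0,0,5.1]]'
python3 - <<'E'
from h import *
o,p,d=shot('wrist','w5.png'); W=cloud('wrist',d,o); t=np.array(o['ee_pos']); print(t,o['tcp_rot'],o['q'].round(1))
A=W.reshape(-1,3); A=A[(A[:,2]>.038)&(A[:,2]<.052)&(A[:,0]<.6)&(abs(A[:,1]+.29)<.07)]
print(len(A),cv2.minAreaRect((A[:,:2]*1000).astype(np.float32)),np.median(A[:,2]))
oo,p,d=shot('top'); W=cloud('top',d,oo); A=W.reshape(-1,3); A=A[(A[:,2]>.036)&(A[:,2]<.052)&(A[:,0]<.6)&(A[:,0]>.4)&(abs(A[:,1]+.29)<.07)]
print(len(A),cv2.minAreaRect((A[:,:2]*1000).astype(np.float32)),np.median(A,0))
E
```

```text
time: 8.9
ee_pos: [0.5004, -0.2902, 0.113]
tcp_rot: [-90.0, -0.0, -10.3]
wrist_force: [0.5, -0.8, -0.0]
opening: 0.0852
time: 9.4
ee_pos: [0.4999, -0.2903, 0.1129]
tcp_rot: [-90.0, 0.0, 32.2]
wrist_force: [-0.7, 0.9, 0.4]
opening: 0.0854
time: 9.9
ee_pos: [0.4999, -0.2903, 0.1129]
tcp_rot: [-90.0, -0.0, 74.7]
wrist_force: [-0.9, -0.5, 0.7]
opening: 0.0853
time: 10.3
ee_pos: [0.4999, -0.2903, 0.1129]
tcp_rot: [-90.0, -0.0, 100.0]
wrist_force: [0.3, 0.4, -0.5]
opening: 0.0854
[ 0.49993373 -0.29030555  0.11294094] [-8.99993518e+01 -1.06048717e-03  9.99865033e+01] [-30.1   7.9   3.8  85.9   0.  -40.1]
11400 ((501.2755126953125, -290.3672790527344), (141.18283081054688, 50.20126724243164), 11.78946304321289) 0.04502055790801431
598 ((497.5516662597656, -290.6851806640625), (140.1964111328125, 50.31611633300781), 11.726917266845703) [ 0.52402597 -0.28319437  0.04419062]
```

View pics/w5.png

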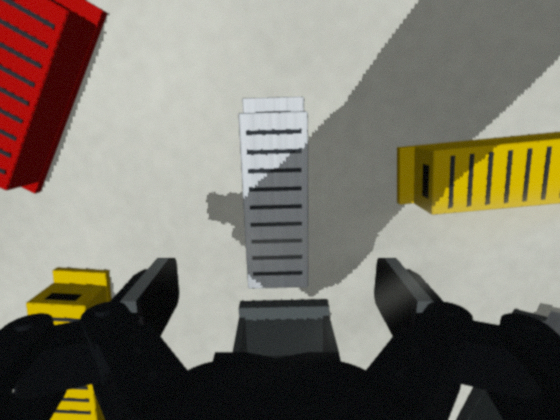

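The module lies free on the bench, centred at (0.501, -0.290) with yaw 11.8°. Grasping it by its middle.

```bash
python3 -m jog '[[0,0.04,0,-1,0,0,0.34],[0,0.04,0,-2.4,0,0,0.34],[0,0.04,0,-3.8,0,0,0.34],[0,0.04,0,-5,0,0,0.34],[0,0.04,0,-5.6,0,0,0.34]]' 100
python3 -m jog '[[0,0,0,0,0,0,0],[1,0,0,0,0,0,0],[1,0,0,0,0,0,0],[1,0,0,0,0,0,0],[1,0,0,0,0,0,0]]' 100
python3 -m jog '[[1,0,0,0,0,0,0],[1,0,0,0.4,0,0,0],[1,0,0,1.2,0,0,0],[1,0,0,2.4,0,0,0],[1,0,0,4,0,0,0]]'
python3 -m jog '[[1,0,0,1.2,0,0,0],[1,0,0,1.6,0,0,0],[1,0,0,1.6,0,0,0]]'
python3 - <<'E'
from h import *
o,p,d=shot('wrist'); W=cloud('wrist',d,o); t=np.array(o['ee_pos']); print(t,o['tcp_rot'],o['wrist_force'],o['torque'])
q=(np.mgrid[:420,:560][0]<300)
P=W[(d>0)&q]; L=local(P,t[:2],o['tcp_rot'][2]-90); s=L[(abs(L[:,1])<.033)&(abs(L[:,0])<.1)&(L[:,2]>.08)&(L[:,2]>t[2]+.03)]
print(np.percentile(s,[0,1,5,50,95,99],axis=0).round(4))
tp=s[abs(s[:,2]-np.median(s[:,2]))<.006]; print(cv2.minAreaRect((tp[:,:2]*1000).astype(np.float32)), np.polyfit(tp[:,0],tp[:,2],1))
E
```

```text
time: 10.9
ee_pos: [0.4995, -0.2895, -0.0299]
tcp_rot: [-89.9, -0.1, 101.4]
wrist_force: [-1.0, 0.3, -1.0]
opening: 0.085
time: 11.4
ee_pos: [0.5022, -0.2909, -0.0248]
tcp_rot: [-90.2, 0.1, 101.5]
wrist_force: [-1.4, 1.1, 7.3]
opening: 0.0489
time: 11.9
ee_pos: [0.4998, -0.2897, 0.0731]
tcp_rot: [-89.9, -0.1, 101.5]
wrist_force: [1.4, -0.7, -2.0]
opening: 0.0485
time: 12.2
ee_pos: [0.5016, -0.2907, 0.1144]
tcp_rot: [-90.1, 0.1, 101.5]
wrist_force: [0.1, -0.3, -3.6]
opening: 0.0487
[ 0.50157948 -0.29068863  0.1143977 ] [-9.01078822e+01  9.60481264e-02  1.01546846e+02] [ 0.13575801 -0.34876369 -3.63568465] [ 0.07439326 -0.00767023 -0.01476666]
[[-8.300e-02 -3.300e-02  1.456e-01]
 [-8.160e-02 -2.910e-02  1.471e-01]
 [-7.740e-02 -2.310e-02  1.481e-01]
 [-4.230e-02  1.000e-04  1.840e-01]
 [-6.200e-03  2.360e-02  1.856e-01]
 [-2.600e-03  2.950e-02  1.959e-01]]
((-36.150001525878906, -0.4654998779296875), (70.21133422851562, 65.18024444580078), 0.23033107817173004) [0.00524445 0.18435221]
```

```bash
python3 -m jog '[[1,0,0.3,1,0,0,0],[1,0,1.5,1.8,0,0,0],[1,0,3.2,1.8,0,0,-0.5],[1,0,5,1.8,0,0,-1],[1,0,6.8,1.8,0,0,-1.5]]'
python3 -m jog '[[1,0,1.8,0,0,0,-0.5],[1,0,3.6,0,0,0,-1],[1,0.2,5.4,0,0,0,-1.4],[1,1.0,7,0,0,0,-1.4],[1,2.1,8.4,0,0,0,-1.4]]'
python3 -m jog '[[1,1.1,1.4,0,0,0,0],[1,2.2,2.8,0,0,0,0],[1,3.3,4.2,0,0,0,0],[1,4.2,5.6,0,0,0,0],[1,4.2,6.9,0,0,0,0]]'
python3 -m jog '[[1,0,0,0,0,0,0],[1,0,0,0,0,0,0]]'
python3 - <<'E'
from h import *
o,p,d=shot('wrist','w6.png'); W=cloud('wrist',d,o); np.save('w6.npy',W); t=np.array(o['ee_pos']); print(t,o['tcp_rot'],o['q'].round(1))
E
```

```text
time: 12.75
ee_pos: [0.4998, -0.1187, 0.1555]
tcp_rot: [-89.8, -0.1, 93.9]
wrist_force: [0.8, 1.1, -3.1]
opening: 0.0493
time: 13.25
ee_pos: [0.5524, 0.0918, 0.1562]
tcp_rot: [-89.9, 0.0, 87.1]
wrist_force: [1.5, -1.7, -2.8]
opening: 0.0489
time: 13.75
ee_pos: [0.6595, 0.2633, 0.153]
tcp_rot: [-89.7, 0.1, 87.0]
wrist_force: [-0.1, -0.4, -3.6]
opening: 0.0488
time: 13.95
ee_pos: [0.6576, 0.2626, 0.1548]
tcp_rot: [-89.8, 0.1, 87.1]
wrist_force: [1.7, -0.3, -3.1]
opening: 0.0488
[0.65762492 0.26262189 0.15478465] [-89.77569162   0.12061704  87.13122482] [21.8 28.  33.5 95.7 -0.  24.6]
```

View pics/w6.png

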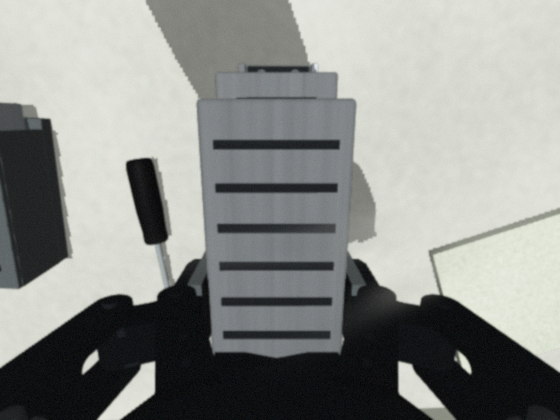

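The keeper end shows above the module's foot at columns 240–315, rows 63–72, and it is centred with the module at column 277. Measuring it.

Run:
```python
from h import *
W=np.load('w6.npy'); o=bot.get_obs(); L=local(W.reshape(-1,3),(.642,.2635),-2.9); L=L[(L[:,0]<-.05)&(L[:,0]>-.2)&(abs(L[:,1])<.06)&(L[:,2]>.008)&(L[:,2]<.05)]
print(len(L))
for lo,hi in ((.008,.02),(.02,.0335),(.0335,.042)):
    s=L[(L[:,2]>lo)&(L[:,2]<=hi)]; print(lo,len(s), np.percentile(s,[0,2,50,98,100],axis=0).round(4).tolist() if len(s) else '')
    s2=s[s[:,0]<-.09]; 
    if len(s2)>3: print('  y ext',s2[:,1].min(),s2[:,1].max(),(s2[:,1].min()+s2[:,1].max())/2)
# module yaw & centre in same frame
M=local(W.reshape(-1,3),(.642,.2635),-2.9); m=M[(M[:,2]>.21)&(M[:,2]<.24)&(abs(M[:,1])<.04)&(M[:,0]<.01)]; print(np.percentile(m,[0,2,50,98,100],axis=0).round(4).tolist())
for a in (-.045,-.035,-.025):
    k=m[abs(m[:,0]-a)<.003]; print(a,np.percentile(k[:,1],[2,98]),np.median(k[:,2]))
f=M[(M[:,2]>.175)&(M[:,2]<.2)&(abs(M[:,1])<.04)]; print('foot',np.percentile(f,[1,50,99],axis=0).round(4).tolist())
for r in range(56,76,2): print(r,[(W[r,c]*1000).round().astype(int).tolist() for c in (238,250,277,305,316)])
```

```text
557
0.008 0 
0.02 95 [[-0.0928, -0.0258, 0.0228], [-0.0927, -0.0257, 0.0236], [-0.0925, -0.0009, 0.025], [-0.0874, 0.0294, 0.0334], [-0.0867, 0.0295, 0.0335]]
  y ext -0.025648501605453795 0.029373089086908208 0.0018622937407272062
0.0335 462 [[-0.0927, -0.0317, 0.0335], [-0.0923, -0.0301, 0.0337], [-0.0888, 0.0004, 0.0354], [-0.0861, 0.0342, 0.0381], [-0.0859, 0.035, 0.0391]]
  y ext -0.031742909137106874 0.03486277209056368 0.0015599314767284038
[[-0.0554, -0.0394, 0.21], [-0.0538, -0.0278, 0.223], [-0.024, 0.0005, 0.2247], [0.0085, 0.0291, 0.2363], [0.01, 0.0395, 0.24]]
-0.045 [-0.02317913  0.02416305] 0.22475341432135185
-0.035 [-0.02314322  0.02418644] 0.22464277239594926
-0.025 [-0.0231193   0.02424182] 0.22486589303272247
foot [[-0.067, -0.0243, 0.1871], [-0.062, 0.0008, 0.1888], [0.0104, 0.0253, 0.1981]]
56 [[536, 234, 1], [536, 245, 1], [538, 270, 0], [539, 295, 1], [540, 306, 2]]
58 [[538, 234, 3], [538, 244, -1], [539, 269, 1], [540, 295, 0], [541, 305, 2]]
60 [[539, 233, 0], [540, 244, 1], [541, 269, 1], [542, 295, 0], [543, 305, 2]]
62 [[541, 233, 0], [542, 244, 1], [543, 269, 1], [544, 295, 0], [544, 306, 0]]
64 [[542, 233, 0], [543, 244, 0], [544, 269, 0], [546, 295, 0], [551, 301, 37]]
66 [[544, 233, 0], [548, 246, 24], [550, 269, 25], [551, 293, 25], [553, 301, 35]]
68 [[546, 233, 0], [551, 246, 34], [552, 269, 34], [554, 292, 35], [555, 301, 38]]
70 [[548, 233, 1], [553, 246, 35], [554, 269, 35], [555, 292, 34], [556, 301, 36]]
72 [[550, 232, 1], [554, 246, 34], [556, 269, 35], [576, 279, 188], [576, 283, 188]]
74 [[575, 252, 189], [575, 257, 189], [576, 268, 190], [577, 279, 189], [577, 283, 190]]
```

Seat in wrist-camera coordinates is about (0.6454, 0.2649), yaw -2.9°. I'll move to 22 mm on the fixed-end side of home and lower to an underside height of 40 mm.

```bash
python3 -m jog '[[1,-0.5,0.05,-0.5,0,0,0],[1,-1.37,0.11,-1.8,0,0,0],[1,-1.37,0.11,-3.2,0,0,0],[1,-1.37,0.11,-4.5,0,0,0],[1,-1.37,0.11,-5.2,0,0,0]]'
python3 -m jog '[[1,0,0,-0.2,0,0,0],[1,0,0,-0.42,0,0,0],[1,0,0,-0.42,0,0,0]]'
python3 - <<'E'
from h import *
o=bot.get_obs(); print(o['ee_pos'],o['tcp_rot'],o['wrist_force'])
o,p,d=shot('wrist','w7.png'); W=cloud('wrist',d,o); L=local(W.reshape(-1,3),(.6454,.2649),-2.9)
s=L[(L[:,0]<-.03)&(L[:,0]>-.13)&(abs(L[:,1])<.06)]
t=s[(s[:,2]>.07)&(s[:,2]<.1)]; print('top',np.percentile(t,[1,50,99],axis=0).round(4).tolist())
f=s[(s[:,2]>.045)&(s[:,2]<.054)]; print('foot',np.percentile(f,[1,50,99],axis=0).round(4).tolist())
w=s[(s[:,2]>.03)&(s[:,2]<.041)]; print('walls',len(w),np.percentile(w,[0,1,50,99,100],axis=0).round(4).tolist())
E
```

```text
time: 14.5
ee_pos: [0.6223, 0.2628, 0.0244]
tcp_rot: [-89.8, 0.1, 87.0]
wrist_force: [0.2, -0.6, -3.8]
opening: 0.0488
time: 14.8
ee_pos: [0.6244, 0.2645, 0.0179]
tcp_rot: [-90.0, -0.0, 87.0]
wrist_force: [0.4, 0.7, -2.6]
opening: 0.0487
[0.62441197 0.26446682 0.01790809] [-9.00276428e+01 -1.02531215e-02  8.70148136e+01] [ 0.37914322  0.70843237 -2.55143689]
top [[-0.0913, -0.0307, 0.0819], [-0.0632, -0.001, 0.0877], [-0.0302, 0.0288, 0.0982]]
foot [[-0.1038, -0.0252, 0.0499], [-0.0988, -0.0006, 0.0515], [-0.0937, 0.0234, 0.0532]]
walls 147 [[-0.0968, -0.0334, 0.0312], [-0.0967, -0.0334, 0.0321], [-0.0954, 0.0278, 0.0364], [-0.0944, 0.0331, 0.0382], [-0.0944, 0.0333, 0.0386]]
```

View pics/w7.png

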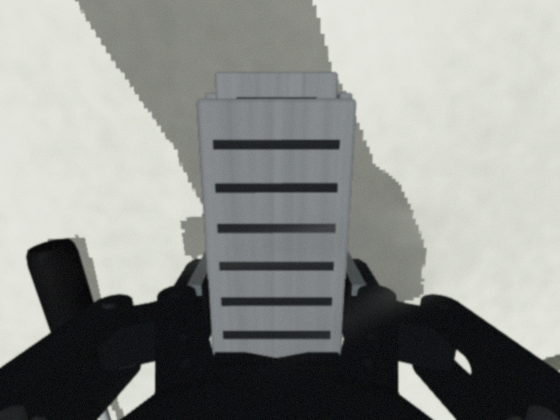

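The walls sit at x = -96.7 and y = ±33.4 in my frame, which confirms the seat. The module is 0.8 mm low in y. I'll correct that, lower 4.5 mm, then push the gate.

```bash
python3 -m jog '[[1,0,0.03,-0.1,0,0,0],[1,0,0.03,-0.18,0,0,0],[1,0.2,0.02,-0.18,0,0,0],[1,0.5,0.01,-0.18,0,0,0],[1,0.8,-0.01,-0.18,0,0,0]]'
python3 -m jog '[[1,0.2,-0.01,0,0,0,0],[1,0.4,-0.02,0,0,0,0],[1,0.6,-0.03,0,0,0,0],[1,0.8,-0.04,0,0,0,0],[1,0.8,-0.04,0,0,0,0]]'
python3 -m jog '[[1,0,0,0,0,0,0],[1,0,0,0,0,0,0]]'
python3 - <<'E'
from h import *
o=bot.get_obs(); print(o['ee_pos'],o['tcp_rot'],o['wrist_force'],o['torque'],o['q'].round(1))
o,p,d=shot('wrist','w8.png'); W=cloud('wrist',d,o); L=local(W.reshape(-1,3),(.6454,.2649),-2.9)
s=L[(L[:,0]<-.03)&(L[:,0]>-.13)&(abs(L[:,1])<.06)]
f=s[(s[:,2]>.042)&(s[:,2]<.051)]; print('foot',np.percentile(f,[1,50,99],axis=0).round(4).tolist())
t=s[(s[:,2]>.078)&(s[:,2]<.09)]; print('top',np.percentile(t,[1,50,99],axis=0).round(4).tolist())
w=s[(s[:,2]>.0325)&(s[:,2]<.0405)]; print('walls',len(w),np.percentile(w,[0,1,50,99,100],axis=0).round(4).tolist())
oo,p,d=shot('top','t2.png'); W=cloud('top',d,oo); g=bot.regions_of('top','gate_lip')
for r in g[:2]:
    q=r['pixels']&(d>0); G=local(W[q],(.642,.2635),-2.9); print(r['conf'],q.sum(),np.percentile(G,[3,50,97],axis=0).round(3).tolist())
E
```

```text
time: 15.35
ee_pos: [0.6444, 0.2648, 0.0131]
tcp_rot: [-90.0, -0.0, 87.1]
wrist_force: [-5.3, -0.0, -1.0]
opening: 0.0486
time: 15.85
ee_pos: [0.6644, 0.2638, 0.0129]
tcp_rot: [-90.0, -0.0, 87.1]
wrist_force: [-5.8, 1.3, -0.9]
opening: 0.0487
time: 16.05
ee_pos: [0.6639, 0.2638, 0.0129]
tcp_rot: [-89.9, 0.0, 87.1]
wrist_force: [-7.0, -0.1, -0.5]
opening: 0.049
[0.66394401 0.26376794 0.01291002] [-8.99385619e+01  1.72733469e-03  8.70593418e+01] [-6.99667453 -0.08376829 -0.54955584] [ 0.07626831  1.1060342  -0.09558519] [21.7 28.1 17.9 79.9  0.  24.6]
foot [[-0.0643, -0.0239, 0.0449], [-0.0592, 0.0007, 0.0466], [-0.0542, 0.0247, 0.0482]]
top [[-0.0519, -0.0239, 0.0811], [-0.0414, 0.0003, 0.0827], [-0.0302, 0.0245, 0.0843]]
walls 9762 [[-0.0939, -0.0335, 0.0325], [-0.0933, -0.0328, 0.033], [-0.0816, -0.0001, 0.0353], [-0.0559, 0.033, 0.0386], [-0.0546, 0.0339, 0.04]]
0.71 331 [[0.1, -0.024, 0.029], [0.117, -0.005, 0.052], [0.136, 0.023, 0.055]]
```

The gate is open about 33 mm with 6–7 N on it. The module is centred at +17.7 mm, y within 0.5 mm. Lowering.

```bash
python3 -m jog '[[1,0,0,-0.2,0,0,0],[1,0,0,-0.4,0,0,0],[1,0,0,-0.6,0,0,0],[1,0,0,-0.75,0,0,0],[1,0,0,-0.75,0,0,0]]'
python3 -m jog '[[1,0,0,-0.08,0,0,0],[1,0,0,-0.16,0,0,0],[1,0,0,-0.24,0,0,0],[1,0,0,-0.28,0,0,0],[1,0,0,-0.28,0,0,0]]'
cat > chk.py <<'E'
from h import *
o=bot.get_obs(); print(o['ee_pos'],o['tcp_rot'],o['wrist_force'],o['torque'],o['time'])
o,p,d=shot('wrist'); W=cloud('wrist',d,o); L=local(W.reshape(-1,3),(.6454,.2649),-2.9)
s=L[(L[:,0]<-.03)&(L[:,0]>-.13)&(abs(L[:,1])<.06)&(L[:,2]<.09)]
t=s[(s[:,2]>.045)&(abs(s[:,1])<.022)]; t=t[t[:,2]>np.median(t[:,2])-.006]; print('top',np.percentile(t,[1,50,99],axis=0).round(4).tolist(),'tilt',np.polyfit(t[:,0],t[:,2],1)[0].round(4))
c=s[(s[:,2]>.035+.005)&(s[:,0]<-.035)]; print('edges y',np.percentile(c[:,1],[1,99]).round(4))
w=s[(s[:,2]>.0325)&(s[:,2]<.0405)&(abs(s[:,1])<.02)&(s[:,0]<-.06)]; print('keeper',len(w),np.percentile(w,[1,50,99],axis=0).round(4).tolist() if len(w) else '')
E
python3 chk.py
```

```text
time: 16.7
ee_pos: [0.6635, 0.2637, -0.0066]
tcp_rot: [-89.9, 0.0, 87.1]
wrist_force: [-6.3, 0.6, -1.7]
opening: 0.0492
time: 17.2
ee_pos: [0.6642, 0.2637, -0.0127]
tcp_rot: [-90.0, 0.0, 87.1]
wrist_force: [-5.0, 0.6, 0.0]
opening: 0.0489
[ 0.66420226  0.26368737 -0.01269636] [-8.99920873e+01  3.66979795e-03  8.70519756e+01] [-4.95882707  0.6499514   0.02139461] [-0.06168252  0.78673373 -0.0965795 ] 17.2
top [[-0.0518, -0.0215, 0.0554], [-0.0415, -0.0001, 0.0569], [-0.0302, 0.0216, 0.0586]] tilt 0.0126
edges y [-0.0239  0.0245]
keeper 4729 [[-0.0853, -0.0196, 0.0329], [-0.0791, -0.0001, 0.0347], [-0.0728, 0.0196, 0.0372]]
```

```bash
python3 -m jog '[[1,0,0,-0.03,0,0,0],[1,-0.2,0.01,-0.03,0,0,0],[1,-0.4,0.02,-0.03,0,0,0],[1,-0.6,0.03,-0.03,0,0,0],[1,-0.68,0.035,-0.03,0,0,0]]'
python3 -m jog '[[1,0,0,0,0,0,0],[1,0,0,0,0,0,0]]'; python3 chk.py
```

```text
time: 17.75
ee_pos: [0.6475, 0.2646, -0.0127]
tcp_rot: [-90.1, -0.0, 87.0]
wrist_force: [1.9, -0.7, 4.0]
opening: 0.0486
time: 17.95
ee_pos: [0.6473, 0.2646, -0.0127]
tcp_rot: [-90.0, -0.0, 87.1]
wrist_force: [-1.7, -1.2, 7.0]
opening: 0.0487
[ 0.64728803  0.26461193 -0.01273219] [-9.00427757e+01 -1.32588428e-02  8.70536922e+01] [-1.70496593 -1.15075986  6.96749335] [-0.48748646  0.20193423 -0.02744338] 17.95
top [[-0.0685, -0.0216, 0.0554], [-0.0509, -0.0001, 0.0569], [-0.0305, 0.0216, 0.0586]] tilt 0.0054
edges y [-0.0239  0.0246]
keeper 7306 [[-0.0945, -0.0196, 0.0332], [-0.0841, -0.0001, 0.0349], [-0.073, 0.0196, 0.0388]]
```

```bash
python3 -m jog '[[1,-0.03,0,0,0,0,0],[1,-0.06,0,0,0,0,0],[1,-0.08,0,0,0,0,0],[1,-0.08,0,0,0,0,0],[1,-0.08,0,0,0,0,0]]'; python3 chk.py; python3 -m jog '[[1,-0.02,0,0,0,0,0],[1,-0.04,0,0,0,0,0],[1,-0.04,0,0,0,0,0]]';  python3 chk.py
```

```text
time: 18.5
ee_pos: [0.6461, 0.2647, -0.0127]
tcp_rot: [-90.1, -0.0, 87.0]
wrist_force: [2.1, 0.5, 5.3]
opening: 0.049
[ 0.6460873   0.26466402 -0.01271346] [-9.01172077e+01 -2.87507764e-02  8.70475707e+01] [2.10658061 0.50893933 5.25595964] [-0.34800951 -0.48137374  0.04763942] 18.5
top [[-0.0698, -0.0215, 0.0554], [-0.0516, -0.0001, 0.0569], [-0.0304, 0.0215, 0.0586]] tilt 0.0044
edges y [-0.0239  0.0245]
keeper 7295 [[-0.0945, -0.0196, 0.0332], [-0.084, -0.0001, 0.0349], [-0.0729, 0.0196, 0.0387]]
time: 18.85
ee_pos: [0.6455, 0.2647, -0.0127]
tcp_rot: [-90.2, -0.0, 87.0]
wrist_force: [5.1, -0.3, 5.1]
opening: 0.0488
[ 0.6454896   0.26471038 -0.01271546] [-9.01610599e+01 -3.86380039e-02  8.70427370e+01] [ 5.07348309 -0.26394128  5.06120785] [-0.27603855 -0.87216012 -0.01391929] 18.85
top [[-0.0704, -0.0216, 0.0553], [-0.0519, -0.0001, 0.0569], [-0.0303, 0.0216, 0.0586]] tilt 0.0059
edges y [-0.0239  0.0245]
keeper 7258 [[-0.0945, -0.0196, 0.0331], [-0.084, -0.0001, 0.0349], [-0.0729, 0.0196, 0.0387]]
```

```bash
python3 -m jog '[[1,-0.02,0,0,0,0,0],[1,-0.05,0,0,0,0,0],[1,-0.05,0,0,0,0,0]]';  python3 chk.py
python3 - <<'E'
from h import *
for c in ('top','scene'):
    o,p,d=shot(c,c+'3.png'); W=cloud(c,d,o)
    for r in bot.regions_of(c,'gate_lip')[:1]:
        q=r['pixels']&(d>0); G=local(W[q],(.642,.2635),-2.9); T=G[G[:,2]>.048]; print(c,r['conf'],q.sum(),np.percentile(T,[2,50,98],axis=0).round(4).tolist())
A=local(np.load('topW.npy').reshape(-1,3),(.642,.2635),-2.9); B=local(np.load('sceneW.npy').reshape(-1,3),(.642,.2635),-2.9)
for X in (A,B):
    T=X[(X[:,2]>.048)&(X[:,2]<.06)&(X[:,0]>.05)&(X[:,0]<.12)&(abs(X[:,1])<.04)]; print('start',np.percentile(T,[2,50,98],axis=0).round(4).tolist())
E
```

```text
time: 19.2
ee_pos: [0.6455, 0.2647, -0.0126]
tcp_rot: [-90.3, -0.1, 87.0]
wrist_force: [11.5, -0.1, 1.0]
opening: 0.049
[ 0.64554691  0.26466564 -0.01257212] [-9.02967830e+01 -5.97542848e-02  8.70154455e+01] [11.46571825 -0.06560591  0.95170004] [-0.27424687 -1.98181236 -0.02299451] 19.2
top [[-0.0705, -0.0216, 0.0554], [-0.052, -0.0001, 0.057], [-0.0304, 0.0215, 0.0587]] tilt 0.0076
edges y [-0.024   0.0244]
keeper 7298 [[-0.0945, -0.0196, 0.0332], [-0.084, -0.0001, 0.0349], [-0.0729, 0.0196, 0.0387]]
top 0.6 311 [[0.0712, -0.0238, 0.0487], [0.0885, -0.0007, 0.0525], [0.1068, 0.023, 0.0559]]
scene 0.68 212 [[0.0693, -0.0267, 0.0485], [0.0885, -0.0011, 0.0521], [0.1076, 0.023, 0.0561]]
start [[0.0654, -0.0235, 0.0485], [0.0837, -0.0001, 0.0523], [0.1023, 0.0231, 0.0565]]
start [[0.0668, -0.0235, 0.0485], [0.0852, -0.0029, 0.0518], [0.1038, 0.0238, 0.0559]]
```

It is at the stop: the last step raised the force to 11.5 N without moving the module, and the gate sits about 4.5 mm open. I'll relax the x push, press down briefly, then tug in small steps.

```bash
python3 -m jog '[[1,0.03,0,-0.02,0,0,0],[1,0.06,0,-0.04,0,0,0],[1,0.06,0,-0.04,0,0,0],[1,0.06,0,-0.04,0,0,0],[1,0.06,0,-0.04,0,0,0]]'; python3 chk.py
python3 -m jog '[[1,0,0,0.04,0,0,0],[1,0,0,0.08,0,0,0],[1,0,0,0.12,0,0,0],[1,0,0,0.15,0,0,0],[1,0,0,0.15,0,0,0]]'; python3 chk.py
```

```text
time: 19.95
ee_pos: [0.6455, 0.2647, -0.0127]
tcp_rot: [-90.2, -0.0, 87.0]
wrist_force: [0.7, -1.7, 11.3]
opening: 0.0485
[ 0.64548382  0.26468781 -0.01272712] [-9.01563675e+01 -4.26005364e-02  8.70426226e+01] [ 0.67818336 -1.73386745 11.32818679] [-0.66209975 -0.02775698 -0.08919145] 19.95
top [[-0.0704, -0.0215, 0.0554], [-0.0519, -0.0001, 0.057], [-0.0304, 0.0215, 0.0586]] tilt 0.0057
edges y [-0.0239  0.0245]
keeper 7241 [[-0.0945, -0.0196, 0.0331], [-0.084, -0.0001, 0.0349], [-0.0731, 0.0196, 0.0388]]
time: 20.5
ee_pos: [0.6452, 0.2646, -0.0122]
tcp_rot: [-90.0, 0.0, 87.0]
wrist_force: [8.2, 0.8, -6.7]
opening: 0.0487
[ 0.64520628  0.26459941 -0.01222252] [-9.00420505e+01  2.33819276e-03  8.70269939e+01] [ 8.17106283  0.75840487 -6.69946186] [ 0.27450695 -2.16743617 -0.22338638] 20.5
top [[-0.0706, -0.0216, 0.0556], [-0.0519, 0.0002, 0.0571], [-0.0304, 0.0216, 0.0589]] tilt 0.0107
edges y [-0.0239  0.0244]
keeper 7132 [[-0.0945, -0.0196, 0.0333], [-0.0841, -0.0001, 0.0349], [-0.073, 0.0196, 0.0388]]
```

```bash
python3 -m jog '[[1,0.03,0,0,0,0,0],[1,0.06,0,0,0,0,0],[1,0.06,0,0,0,0,0]]'; python3 -m jog '[[1,0,0,0.03,0,0,0],[1,0,0,0.06,0,0,0],[1,0,0,0.08,0,0,0]]';python3 chk.py
```

```text
time: 20.85
ee_pos: [0.6452, 0.2645, -0.0121]
tcp_rot: [-89.9, 0.0, 87.1]
wrist_force: [2.3, 1.7, -7.7]
opening: 0.0484
time: 21.15
ee_pos: [0.6453, 0.2644, -0.009]
tcp_rot: [-89.9, 0.0, 87.1]
wrist_force: [-0.0, 0.2, -5.8]
opening: 0.0488
[ 0.64534025  0.26440185 -0.00903391] [-8.99305293e+01  2.57760790e-02  8.70578619e+01] [-0.03876882  0.19580901 -5.84833385] [-0.03289131 -0.03404216 -0.14402086] 21.15
top [[-0.0703, -0.0216, 0.0592], [-0.0518, -0.0, 0.0607], [-0.0303, 0.0215, 0.0625]] tilt 0.0025
edges y [-0.0241  0.0243]
keeper 6745 [[-0.0944, -0.0196, 0.0333], [-0.084, -0.0, 0.0349], [-0.073, 0.0196, 0.0388]]
```

Raised 3.7 mm, almost at the lips. Loading them gradually.

```bash
python3 -m jog '[[1,0,0,0.02,0,0,0],[1,0,0,0.04,0,0,0],[1,0,0,0.04,0,0,0]]';python3 chk.py
```

```text
time: 21.5
ee_pos: [0.6453, 0.2644, -0.0087]
tcp_rot: [-89.9, 0.0, 87.1]
wrist_force: [-1.7, -0.5, -14.1]
opening: 0.0485
[ 0.64526824  0.26439343 -0.00867274] [-8.99107985e+01  3.73759514e-02  8.70610459e+01] [ -1.73694741  -0.45051841 -14.14402929] [ 0.03219601 -0.04741091 -0.0362291 ] 21.5
top [[-0.0704, -0.0216, 0.0594], [-0.0518, -0.0, 0.0609], [-0.0304, 0.0215, 0.0626]] tilt 0.0059
edges y [-0.0242  0.0243]
keeper 6730 [[-0.0945, -0.0196, 0.0333], [-0.0841, -0.0, 0.0349], [-0.0731, 0.0196, 0.0388]]
```

-14.1 N minus 3.6 N weight is about 10.5 N on the lips. Holding for half a second, then lowering.

```bash
python3 -m jog '[[1,0,0,0,0,0,0],[1,0,0,0,0,0,0],[1,0,0,0,0,0,0],[1,0,0,0,0,0,0],[1,0,0,0,0,0,0]]'
python3 -m jog '[[1,-0.01,0,-0.06,0,0,0],[1,-0.02,0,-0.12,0,0,0],[1,-0.02,0,-0.18,0,0,0],[1,-0.03,0,-0.24,0,0,0],[1,-0.03,0,-0.27,0,0,0]]'; python3 chk.py
```

```text
time: 22.05
ee_pos: [0.6453, 0.2644, -0.0086]
tcp_rot: [-89.9, 0.0, 87.1]
wrist_force: [-2.8, 1.8, -21.2]
opening: 0.0487
time: 22.55
ee_pos: [0.6462, 0.2651, -0.0127]
tcp_rot: [-90.2, -0.1, 87.1]
wrist_force: [-3.2, 0.3, 7.7]
opening: 0.0487
[ 0.64617664  0.26506345 -0.01269246] [-9.01585443e+01 -8.08997786e-02  8.70603488e+01] [-3.20574191  0.25967914  7.67880533] [-0.18355164  0.76072574 -0.04795123] 22.55
top [[-0.0698, -0.0216, 0.0554], [-0.0516, -0.0001, 0.057], [-0.0304, 0.0215, 0.0586]] tilt 0.0054
edges y [-0.0236  0.0248]
keeper 7286 [[-0.0944, -0.0196, 0.0332], [-0.084, -0.0001, 0.0349], [-0.0729, 0.0196, 0.0387]]
```

The force crept to 21 N total in the hold, about 9 N per lip, well under 25. The module is back on the deck. Nudging it home and releasing.

```bash
python3 -m jog '[[1,-0.02,0,0,0,0,0],[1,-0.05,0,0,0,0,0],[1,-0.05,0,0,0,0,0]]'; python3 chk.py; python3 -m jog '[[0.3,0,0,0,0,0,0],[0,0,0,0,0,0,0],[0,0,0,0,0,0,0],[0,0,0,0,0,0,0],[0,0,0,0,0,0,0]]'; python3 chk.py
```

```text
time: 22.9
ee_pos: [0.6458, 0.265, -0.0127]
tcp_rot: [-90.2, -0.1, 87.1]
wrist_force: [3.6, 0.5, 5.8]
opening: 0.0488
[ 0.64578232  0.26504962 -0.01269944] [-9.02480279e+01 -8.68905425e-02  8.70537161e+01] [3.59171496 0.48736192 5.83622947] [-0.09990996 -0.42151079  0.03621347] 22.9
top [[-0.0703, -0.0215, 0.0554], [-0.0518, -0.0001, 0.057], [-0.0303, 0.0216, 0.0587]] tilt 0.0057
edges y [-0.0236  0.0248]
keeper 7321 [[-0.0946, -0.0196, 0.0332], [-0.0841, -0.0001, 0.0349], [-0.073, 0.0196, 0.0387]]
time: 23.45
ee_pos: [0.6438, 0.2645, -0.0147]
tcp_rot: [-90.0, 0.0, 87.1]
wrist_force: [-0.4, 0.4, -0.7]
opening: 0.0852
[ 0.64381683  0.26454265 -0.01473425] [-8.99830625e+01  7.70836588e-03  8.70567182e+01] [-0.40242327  0.40428863 -0.67820039] [ 0.02635468  0.01738168 -0.00755153] 23.45
top [[-0.0703, -0.0216, 0.0554], [-0.0518, 0.0, 0.0569], [-0.0304, 0.0216, 0.0586]] tilt 0.0056
edges y [-0.0234  0.0249]
keeper 7455 [[-0.0947, -0.0196, 0.033], [-0.0841, 0.0, 0.0349], [-0.0729, 0.0196, 0.0387]]
```

Released without moving. Retreating upwards and doing a last check.

```bash
python3 -m jog '[[0,0,0,0.4,0,0,0],[0,0,0,1.2,0,0,0],[0,0,0,2.6,0,0,0],[0,0,0,4.2,0,0,0],[0,-0.5,0,5.8,0,0,0]]'
python3 -m jog '[[0,-1.6,0,0.4,0,0,0],[0,-3.4,0,0.4,0,0,0],[0,-5,0,0.4,0,0,0],[0,-6,0,0.4,0,0,0],[0,-6,0,0.4,0,0,0]]'
python3 - <<'E'
from h import *
o,p,d=shot('top','t4.png'); cv2.imwrite('pics/t4c.png',cv2.resize(p[100:300,60:360,::-1],None,fx=2.5,fy=2.5)); W=cloud('top',d,o).reshape(-1,3)
print(o['wrist_force'])
L=local(W,(.642,.2635),-2.9); s=L[(abs(L[:,1])<.045)&(L[:,0]>-.1)&(L[:,0]<.12)]
m=s[(s[:,2]>.05)&(s[:,2]<.062)&(s[:,0]<.067)]; print('mod',cv2.minAreaRect((m[:,:2]*1000).astype(np.float32)),np.median(m[:,2]))
g=s[(s[:,2]>.048)&(s[:,2]<.056)&(s[:,0]>.075)]; print('gate',np.percentile(g,[2,50,98],axis=0).round(4).tolist())
E
```

```text
time: 24.0
ee_pos: [0.6317, 0.2643, 0.1322]
tcp_rot: [-90.0, -0.0, 87.0]
wrist_force: [0.6, -0.4, 0.0]
opening: 0.0855
time: 24.5
ee_pos: [0.4792, 0.2648, 0.1424]
tcp_rot: [-90.1, -0.1, 87.1]
wrist_force: [0.8, 0.1, 0.5]
opening: 0.0853
[0.81900642 0.06508067 0.50135248]
mod ((-2.1743011474609375, 0.8096752166748047), (52.57417297363281, 137.9729461669922), 89.37659454345703) 0.056419000360082024
gate [[0.0763, -0.0237, 0.0483], [0.0916, -0.0005, 0.0522], [0.1085, 0.0231, 0.0553]]
```

View pics/t4c.png

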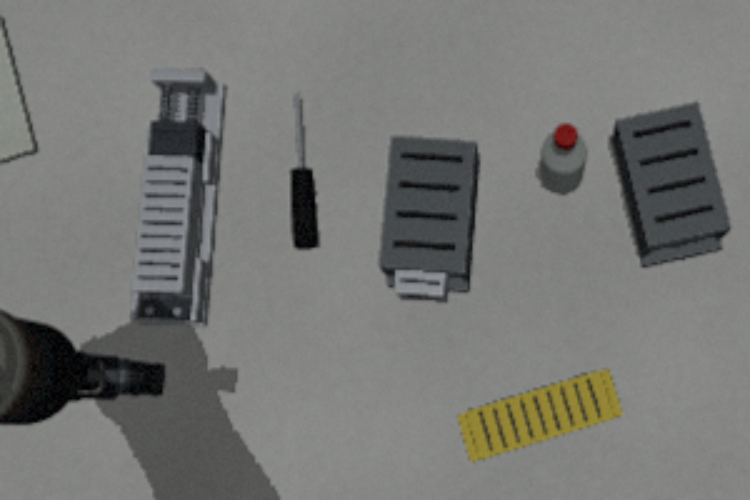

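The crop shows the module in the fixture (x 135–190, y 155–290) with the gate resting on it at (175,140). The bottle, driver and spare module are in place, and the arm is clear.

```bash
python3 -c "
from workcell import bot
print(bot.job_done())"
```

```text
the job is handed in; nothing more can be done
None
```

The long module is clamped in the spring fixture and let go, and I handed the job in at about 24.5 s. No verdict is reported.

**What I did**
- I drew the module out of its bay, set it on the bench and regrasped it by its middle.
- I pushed the gate open about 33 mm with its foot (6–7 N), lowered it to the deck and slid it to the stop.
- I then tugged it up, lowered it, pressed it down and released it.

**Last checks**
- **On the deck, home:** by the wrist camera after release, the case end reads -70.3 mm (home is -70). It is centred across within about 1 mm, and its height is unchanged from when I pressed it onto the deck.
- **Gate:** the top and scene cameras put it 3–6 mm open, resting on the case.
- **Tug:** the module rose about 3.9 mm and was stopped by the lips.
- **Everything else:** the bottle, screwdriver and shorter module look unmoved in the last picture, though I did not measure them. The robot is clear of everything.

**What disagreed or failed**
- **First grasp:** it closed on air. The real fingertips sit about 37 mm short of the reported TCP, so I measured this and allowed for it from then on.
- **Tug force:** it crept from about 10 N to about 17 N on the two lips during the half-second hold. That is about 9 N on the fixed lip if shared equally, against a limit of 25 N.
- **Top camera:** it reads about 3.5 mm low in x compared with the wrist camera. Its final module outline, partly overlapped by the keeper and gate, centred at -2.2 mm; I relied on the wrist camera and on contact with the stop.

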